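# Stand the fallen gift box back up at the packing rail

## Robot

A 6-joint arm with a two-finger parallel gripper is mounted at the origin on the work surface. World frame = base frame: x ahead of the robot, y to its left, z up, the work surface at z = 0. Lengths are in m, angles in rad, forces in N, time in s.
With the tool pointing down it reaches from about 0.325 to 0.775 m from the base axis. Payload 5.5 kg.
Tool frame: the origin (TCP) lies at the very end of the fingers, on their centre line; the grasp point (between the pads) lies 19 mm behind it (manip.grasp_offset is the distance from the TCP to the grasp point, in m); z points along the fingers, y is the line along which they close (so a half turn about z gives the same grasp; the last joint's range is limited). The gripper opens to 88 mm and grips with 3 to 60 N. Pads are 20 mm wide; open, the fingers measure 115 mm over their backs; the gripper's body (75 mm by 178 mm) begins 61 mm behind the grasp point.
Start: joints at [-1.251, 0.091, 1.231, -0, 1.82, -0.057], TCP at [0.221, -0.558, 0.223] pointing down, gripper open.
Joint ranges: [-2.87, 2.87], [-0.86, 2.18], [0.17, 2.46], [-1.51, 4.65], [0.06, 2.69], [-2.65, 2.65]. Speed limits (rad/s): [2.57, 2.57, 3.01, 3.14, 3.14, 3.14].

## Interface

Orientations are given as a 3x3 rotation matrix whose columns are the frame's x, y, z axes.
In Python, from bench import manip, imaging, status gives the robot as it stands (manip), with the cameras (imaging) and the readings (status).
- The arm moves only by the tool run_rows, called after "Call:" in YAML: its name, and indented under it one key for each argument. Schema: {"type":"object","properties":{"rows":{"type":"array","items":{"type":"array","prefixItems":[{"type":"array","items":{"type":"number"},"minItems":3,"maxItems":3},{"type":"number"}],"minItems":2,"maxItems":2},"minItems":1,"maxItems":5},"aperture":{"type":"number"},"grip_force":{"type":"number"},"only":{"type":"string"},"quiet":{"type":"boolean"},"lines":{"type":"string"}},"required":["rows"],"additionalProperties":false}. rows is a list of rows, 1 to 5 of them, each written [[dx, dy, dz], turn]: dx, dy, dz in a scale on which 1.0 is 0.5 m, then a turn about the tool's z in shares of 2 rad (1.0 is 2 rad); each row is the pose to reach, as a shift and turn from the pose commanded when the call began, along the tool's axes at that moment; what a row does not reach only later rows make up. A row lasts 1/8 s, in which the tool goes at most 0.0625 m and 0.188 rad, less where a joint would pass 70% of its speed; a pose out of reach is approached as far as the arm can. aperture is the opening from 0.0 (shut) to 1.0 (fully open), set as the call begins (left out keeps the last). The fingers move at their own pace and stop on an object; grip_force is the grip in N (left out, the last holds). Time passes only in rows, so rows that do not move let the fingers close. The tool returns the time, the measured TCP pose, the force, the opening and the grip force at its end. only (a regular expression) keeps the lines of the reply that match it, lines (a string "A,B") keeps lines A to B, and quiet returns only ok. Input that does not fit is refused with a message, and nothing moves.
- status.get_obs(): the state, without advancing time (a new reading comes with each control period).
- imaging.grab_frame(name): name is "scene" or "top" or "wrist"; returns a dict with "img" (384x512x3 uint8, red, green, blue), "depth" (384x512 float32, m along the optical axis (not along the pixel's ray), 0 where there is no reading), "mtx" (3x3 intrinsics, pixels), "k1" (the pictures are not rectified: a ray, as slopes to the right and down, at radius r is drawn at 1 + k1 r^2 times it, then the intrinsics apply), "R" (3x3) and "t" (3): a world point X has camera coordinates R X + t; the wrist camera has in their place "mount" (4x4, takes a point from camera to tool coordinates, whose origin is the TCP and whose axes are the flange's). Camera axes: x right, y down, z forward; pixel columns grow to the right and rows downward; lengths in m; the calibration is good to about 2 mm. A picture is of the moment at which its call begins: read the wrist's pose just before it.
- manip.sign_off(): hands the job in; it is judged then, once.
The state is a dict: "time_s": time; "joint_positions": joint angles; "qvel": joint speeds; "tau": joint torques, N m; "position": TCP position; "eef_rot": TCP orientation; "force": force on the tool from outside, world axes, zero at the start; "torque": the same for the moment, N m; "gripper_width": opening from 0.0 (shut) to 1.0 (fully open); "grip_force": force on a finger pad.
Only numpy, scipy, OpenCV 4.12 (cv2) and the standard library are available. Lean on these libraries where they do the work, as an engineer would, in place of code of your own. Each camera call takes 0.05 s, during which the arm holds its last target. There are 200 camera calls.

## Task

The open cardboard gift box has fallen onto its side on the grey packing mat. Push high on it to tip it back up over the bottom edge it rests on, so that it stands on its bottom with its mouth up, then push it along the mat until its far side is flush against the wooden rail, and leave it standing there. Only push: do not pick the box up, and leave the ribbon spool, the tape dispenser and the glue stick where they are.

Things in the scene. Friction and masses are not known exactly. Their poses are not given: they have to be found in the camera images.
- giftbox: Open, empty cardboard gift box, 100 x 100 mm, 80 mm bottom to mouth, 5 mm walls, about 0.25 kg, white inside and at its rim. Starts lying on a side, mouth towards the robot, bottom towards the rail. Origin: middle of the bottom edge it rests on. x: out of the mouth (box spans 0 to 80 mm); y: along that edge (+-50 mm); z: from the side it lies on to the other (0 to 100 mm).
- rim (a point): Middle of the mouth's upper outer edge as the box lies (giftbox frame 80, 0, 100 mm), 104 mm above the table at first: the place to push. Pushed level towards the rail the box tips rather than slides; leaned about 30 degrees it drops onto its bottom by itself. Standing, its x axis is up and its z axis points to the rail side, its mouth 84 mm above the table.
- mat: Grey packing mat, 4 mm thick, fixed to the table, with a light wooden rail along its far side. x level towards the rail, y left, z up. Spans x -200 to 160, y -180 to 180 mm. The rail's upright near face, where the box goes, is the plane x = 160 mm; it is 340 mm long (y -170 to 170), 18 mm thick, its top 28 mm above the table. Origin on the table.
- far_corner_a (a point): Point on the box's outer side at z = 100 mm (the upper side as it lies, the rail side once it stands): at its corner y = 50 mm, 10 mm from the bottom (giftbox frame 10, 50, 100 mm).
- far_corner_b (a point): The like point at the corner y = -50 mm (giftbox frame 10, -50, 100 mm).
- spool: Bystander: ribbon spool standing flat on the table beside the mat, 66 mm across, 40 mm high; origin under its centre.
- dispenser: Bystander: black desk tape dispenser, 120 x 50 mm, 75 mm high, beside the mat; origin under its centre.
- gluestick: Bystander: white glue stick standing on end on the table beside the mat, 28 mm across, 90 mm high; origin under its centre.

How it is judged:
By the outcome, as a careful person would: the job done as asked, in the order asked, and still so for the second after the job is handed in, with the robot touching nothing.
It also fails if it takes over 54 s, if anything falls off the work surface, if the arm or the gripper's body presses on something with over 40 N, if the wrist force passes 120 N, or if a joint passes its speed limit or range.

## Working session

There is one attempt and no reset: what is moved stays moved. The work goes in short steps, Python scripts to look and compute and a tool call to move; the robot and the scene stay as the last step left them, time stands still between calls to the robot, and variables do not carry over. Pictures are saved under pics/ and viewed, at most 10 in all, crops included, and the job is handed in when it is done.

```bash
ls; mkdir -p pics; python3 - <<'E'
from bench import manip, imaging, status
import cv2,numpy as np
o=status.get_obs();print(o['time_s'],o['position'],o['eef_rot'],o['force'])
ims=[]
for n in("scene","top"):
    f=imaging.grab_frame(n);np.savez(n+'.npz',**f);cv2.imwrite(f'pics/{n}.png',f['img'][:,:,::-1]);print(n,f['mtx'],f['k1'],f['R'],f['t'])
E
```

```text
bench.py
pics
0.0 [ 0.2206591  -0.55762945  0.22153825] [[ 9.29850358e-01  3.67937404e-01 -6.15003855e-04]
 [ 3.67937908e-01 -9.29848635e-01  1.79229672e-03]
 [ 8.75925084e-05 -1.89285098e-03 -9.99998205e-01]] [ 0.46748119  0.0016903  -0.65486245]
scene [[486.02747122   0.         253.86817134]
 [  0.         486.02747122 190.62019207]
 [  0.           0.           1.        ]] 0.04055986180746481 [[-0.5889421   0.80817032 -0.00281588]
 [ 0.62353041  0.45216634 -0.63777381]
 [-0.51415662 -0.37736763 -0.77021857]] [ 0.28648358 -0.30104503  1.52490744]
top [[374.40628718   0.         254.90670903]
 [  0.         374.40628718 193.96667103]
 [  0.           0.           1.        ]] -0.027236738424104193 [[-0.00800294 -0.9999048  -0.0112401 ]
 [-0.99569036  0.00900679 -0.09230159]
 [ 0.09239404  0.01045297 -0.99566765]] [0.07808986 0.54940072 0.95787349]
```

View pics/top.png

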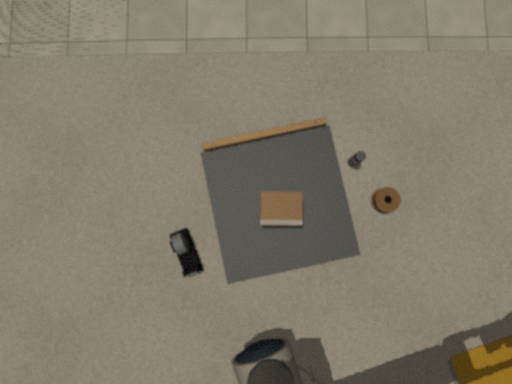

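View pics/scene.png

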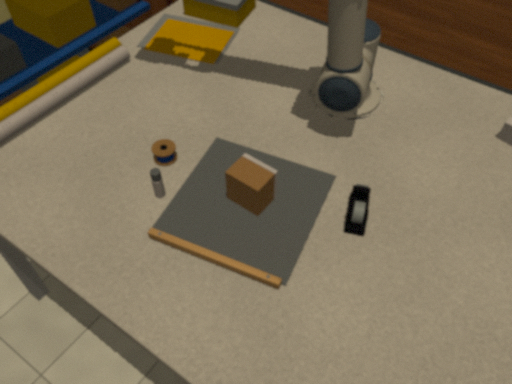

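The top view shows the box at cols 261–303, rows 192–227, with its white rim on the robot side. The rail runs from (204,147) to (326,122), so the box is yawed about 10° relative to the mat. The spool (386,200), glue stick (357,160) and dispenser (186,252) are clear of the path. Next I measure.

```bash
cat > h.py <<'E'
import cv2,numpy as np
def cast(f,px,z):
    px=np.asarray(px,float).reshape(-1,1,2)
    u=cv2.undistortPoints(px,f['mtx'],np.array([float(f['k1']),0,0,0])).reshape(-1,2)
    d=np.c_[u,np.ones(len(u))]@f['R']; c=-f['R'].T@f['t']
    return c+d*((z-c[2])/d[:,2])[:,None]
def biggest(m):
    cs,_=cv2.findContours(m.astype(np.uint8),cv2.RETR_EXTERNAL,cv2.CHAIN_APPROX_NONE)
    return max(cs,key=cv2.contourArea)
def rect(f,m,z):  # min-area rectangle of a mask, cast on plane z (mm)
    p=cast(f,biggest(m).reshape(-1,2),z)[:,:2]*1000
    r=cv2.minAreaRect(p.astype(np.float32)); return r,cv2.boxPoints(r)
E
python3 - <<'E'
from h import *
f=dict(np.load('top.npz'));im=f['img'].astype(int)
hsv=cv2.cvtColor(f['img'],cv2.COLOR_RGB2HSV)
for p in [(280,207),(282,224),(265,134),(250,170)]: print(p,f['img'][p[1],p[0]],hsv[p[1],p[0]],f['depth'][p[1],p[0]])
roi=np.zeros(hsv.shape[:2],bool);roi[110:290,195:365]=1
org=(hsv[...,1]>75)&roi
box=org.copy();box[:,:]=0;box[185:232,250:312]=(hsv[185:232,250:312,2]>95)
rail=org.copy();rail[155:]=0;rail[:,332:]=0
mat=roi&(hsv[...,2]<85);
for n,m,z in(('box',box,.104),('rail',rail,.028)):
    r,b=rect(f,m,z);print(n,m.sum(),r);print(b.round(1))
print('mat corners',cast(f,[(203,152),(328,127),(358,254),(229,282)],.004).round(3))
v,u=np.nonzero(box);uu=np.c_[u,v]
d=f['depth'][v,u]
un=cv2.undistortPoints(uu.astype(float).reshape(-1,1,2),f['mtx'],np.array([float(f['k1']),0,0,0])).reshape(-1,2)
P=(np.c_[un,np.ones(len(un))]*d[:,None]-f['t'])@f['R'];print('box z med',np.median(P[:,2]))
big=cv2.resize(f['img'][110:290,190:370,::-1],None,fx=3.3,fy=3.3,interpolation=cv2.INTER_CUBIC);cv2.imwrite('pics/crop1.png',big)
E
```

```text
(280, 207) [138 108  75] [ 16 116 138] 0.9015926
(282, 224) [128 119 108] [ 17  40 128] 0.8985869
(265, 134) [153 122  83] [ 17 117 153] 0.9942188
(250, 170) [90 89 83] [26 20 90] 1.0083851
box 1518 ((510.8716735839844, 9.888046264648438), (106.169189453125, 86.8487319946289), 89.48544311523438)
[[467.  -42.8]
 [553.8 -43.6]
 [554.8  62.6]
 [467.9  63.4]]
rail 1038 ((710.80859375, 48.16615295410156), (23.519351959228516, 339.98876953125), 11.513047218322754)
[[ 665.4  212.4]
 [ 733.2 -120.8]
 [ 756.3 -116.1]
 [ 688.4  217.1]]
mat corners [[ 0.668  0.214  0.004]
 [ 0.734 -0.127  0.004]
 [ 0.39  -0.198  0.004]
 [ 0.32   0.144  0.004]]
box z med 0.1044011320732373
```

The measured sizes fit: box height 104 mm and rail length 340 mm. The rim is at about x=0.470, y=0.010, and the pivot edge at about x=0.551. The rail's normal is yawed +11.5°, with its face at about x=0.711 at y=0.01. I'm moving high toward the box.

The rows are not in the units I measure in: shifts go in shares of 0.5 m and turns go in shares of 2 rad. I convert before sending: -0.225 m / 0.5 = -0.45, 0.2 m / 0.5 = 0.4.

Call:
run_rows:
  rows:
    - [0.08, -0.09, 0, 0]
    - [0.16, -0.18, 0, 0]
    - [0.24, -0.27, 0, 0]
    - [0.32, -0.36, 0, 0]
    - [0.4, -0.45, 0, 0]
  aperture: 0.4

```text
refused: rows[0]: [0.08, -0.09, 0, 0] is too long (schema: maxItems 2). Nothing was moved.
```

The error is about the shape of the input: rows with the three-number parts in brackets of their own. Fixing that and sending the same move.

Call:
run_rows:
  rows:
    - [[0.08, -0.09, 0], 0]
    - [[0.16, -0.18, 0], 0]
    - [[0.24, -0.27, 0], 0]
    - [[0.32, -0.36, 0], 0]
    - [[0.4, -0.45, 0], 0]
  aperture: 0.4

```text
time_s: 0.72
position: [0.3241, -0.2732, 0.2222]
eef_rot: [[0.93, 0.367, -0.0], [0.367, -0.93, 0.0], [0.0, -0.0, -1.0]]
force: [1.1, -0.4, -0.1]
gripper_width: 0.464
grip_force: 0.0
```

Call:
run_rows:
  rows:
    - [[0.08, -0.09, 0], 0]
    - [[0.16, -0.18, 0], 0]
    - [[0.24, -0.27, 0], 0]
    - [[0.32, -0.36, 0], 0]
    - [[0.4, -0.45, 0], 0]

```text
time_s: 1.35
position: [0.4273, 0.0097, 0.2224]
eef_rot: [[0.93, 0.368, 0.0], [0.368, -0.93, -0.0], [0.0, 0.0, -1.0]]
force: [1.7, 0.0, 0.3]
gripper_width: 0.404
grip_force: 0.0
```

Call:
run_rows:
  rows:
    - [[0, 0, 0], 0.094]
    - [[0, 0, 0], 0.1885]
    - [[0, 0, 0], 0.1885]
    - [[0, 0, 0], 0.1885]

```text
time_s: 1.85
position: [0.427, 0.0075, 0.2225]
eef_rot: [[1.0, 0.003, -0.0], [0.003, -1.0, 0.0], [-0.0, -0.0, -1.0]]
force: [-0.3, 1.0, -0.1]
gripper_width: 0.396
grip_force: 0.0
```

Converted, 0.128 m / 0.5 = 0.256, -0.0025 m / 0.5 = -0.005.

Call:
run_rows:
  rows:
    - [[0, -0.005, 0.1], 0]
    - [[0, -0.005, 0.2], 0]
    - [[0, -0.005, 0.256], 0]
    - [[0.02, -0.005, 0.256], 0]
    - [[0.04, -0.005, 0.256], 0]

```text
time_s: 2.48
position: [0.4486, 0.01, 0.0963]
eef_rot: [[1.0, 0.0, 0.002], [0.0, -1.0, -0.0], [0.002, 0.0, -1.0]]
force: [-0.3, 0.5, 0.7]
gripper_width: 0.398
grip_force: 0.0
```

```bash
python3 - <<'E'
from h import *
from bench import manip, imaging, status
f=imaging.grab_frame("scene");g=imaging.grab_frame("top")
a=f['img'][80:260,130:370,::-1];b=g['img'][140:290,190:390,::-1]
cv2.imwrite('pics/pre.png',np.hstack([cv2.resize(a,(480,360),interpolation=2),cv2.resize(b,(320,240),interpolation=2).copy() if 0 else cv2.copyMakeBorder(cv2.resize(b,(320,240),interpolation=2),0,120,0,0,0)]))
E
```

```text
(no output)
```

View pics/pre.png

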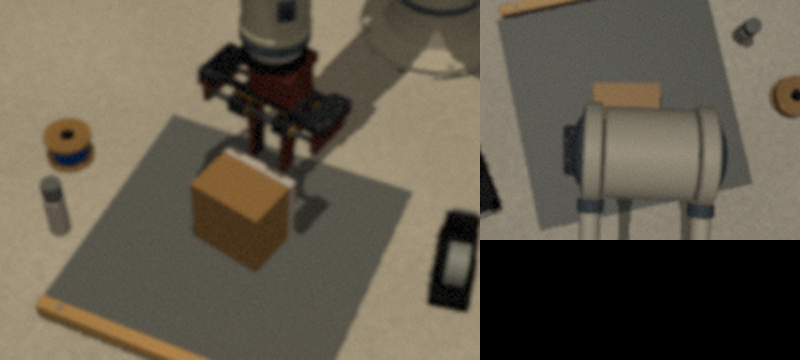

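The two fingers stand centred just behind the white rim (crop px ~(270,165)), at rim height. Now I push along the rim's arc.

Converted, 0.03 m / 0.5 = 0.06, -0.012 m / 0.5 = -0.024.

Call:
run_rows:
  rows:
    - [[0.012, 0, 0], 0]
    - [[0.024, 0, 0], 0]
    - [[0.036, 0, -0.006], 0]
    - [[0.048, 0, -0.014], 0]
    - [[0.06, 0, -0.024], 0]

```text
time_s: 3.2
position: [0.4776, 0.0102, 0.1069]
eef_rot: [[1.0, -0.0, 0.0], [-0.0, -1.0, 0.0], [0.0, -0.0, -1.0]]
force: [0.3, -0.1, -0.4]
gripper_width: 0.395
grip_force: 0.1
```

Call:
run_rows:
  rows:
    - [[0.014, 0, -0.006], 0]
    - [[0.028, 0, -0.012], 0]
    - [[0.042, 0, -0.018], 0]
    - [[0.042, 0, -0.018], 0]

```text
time_s: 3.7
position: [0.4987, 0.0102, 0.1158]
eef_rot: [[1.0, -0.0, 0.0], [-0.0, -1.0, 0.0], [0.0, -0.0, -1.0]]
force: [-0.1, 0.6, -0.0]
gripper_width: 0.399
grip_force: 0.0
```

```bash
python3 - <<'E'
from h import *
from bench import manip, imaging, status
f=imaging.grab_frame("scene")
cv2.imwrite('pics/tip1.png',cv2.resize(f['img'][80:260,130:370,::-1],(480,360),interpolation=2))
E
```

```text
(no output)
```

View pics/tip1.png

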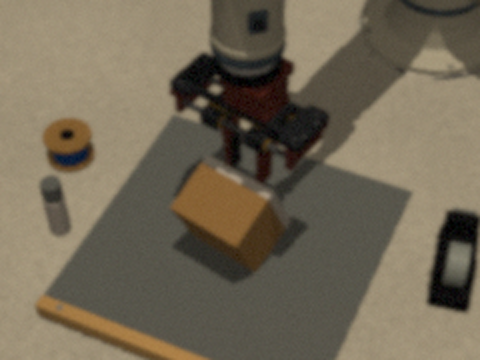

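The box is leaning about 20° on its bottom edge, with the rim at (240,180) against the fingers. I continue.

Converted, 0.03 m / 0.5 = 0.06, 0.024 m / 0.5 = 0.048.

Call:
run_rows:
  rows:
    - [[0.012, 0, -0.004], 0]
    - [[0.024, 0, -0.008], 0]
    - [[0.036, 0, -0.012], 0]
    - [[0.048, 0, -0.016], 0]
    - [[0.06, 0, -0.018], 0]

```text
time_s: 4.38
position: [0.5286, 0.0102, 0.1248]
eef_rot: [[1.0, -0.0, 0.0], [-0.0, -1.0, 0.0], [0.0, -0.0, -1.0]]
force: [-0.2, 0.3, 0.3]
gripper_width: 0.397
grip_force: 0.0
```

Call:
run_rows:
  rows:
    - [[0, 0, 0], 0]
    - [[0, 0, 0], 0]
    - [[0, 0, 0], 0]
    - [[0, 0, 0], 0]

```text
time_s: 4.88
position: [0.528, 0.0102, 0.1246]
eef_rot: [[1.0, -0.0, -0.0], [-0.0, -1.0, 0.0], [-0.0, -0.0, -1.0]]
force: [0.0, -0.6, 0.1]
gripper_width: 0.401
grip_force: 0.0
```

```bash
python3 - <<'E'
from h import *
from bench import manip, imaging, status
f=imaging.grab_frame("scene")
cv2.imwrite('pics/tip2.png',cv2.resize(f['img'][80:260,130:370,::-1],(480,360),interpolation=2))
E
```

```text
(no output)
```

View pics/tip2.png

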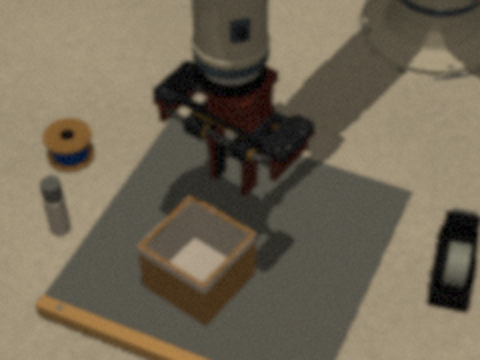

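The box stands mouth up, with its rim corners at (140,245), (195,200), (255,240) and (205,285). I back off, turn to the mat's heading and measure it.

Converted, -0.08 m / 0.5 = -0.16, -0.04 m / 0.5 = -0.08, -0.2 rad / 2 = -0.1.

Call:
run_rows:
  rows:
    - [[-0.08, 0, 0], 0]
    - [[-0.16, 0, 0], 0]
    - [[-0.16, 0, 0], -0.05]
    - [[-0.16, 0, 0], -0.1]
    - [[-0.16, 0, 0], -0.1]

```text
time_s: 5.55
position: [0.4481, 0.0102, 0.1248]
eef_rot: [[0.98, 0.198, 0.0], [0.198, -0.98, -0.0], [0.0, 0.0, -1.0]]
force: [-0.3, -0.4, -0.7]
gripper_width: 0.402
grip_force: 0.0
```

```bash
python3 - <<'E'
from h import *
from bench import manip, imaging, status
g=imaging.grab_frame("top");f=imaging.grab_frame("scene");np.savez('s2.npz',**f);np.savez('t2.npz',**g)
a=f['img'][150:300,130:320,::-1];b=g['img'][110:230,200:340,::-1]
cv2.imwrite('pics/stand.png',np.hstack([cv2.resize(a,(456,360),interpolation=2),cv2.copyMakeBorder(cv2.resize(b,(336,288),interpolation=2),0,72,0,0,0)]))
h=cv2.cvtColor(g['img'],cv2.COLOR_RGB2HSV)
m=((h[...,2]>100)|(h[...,1]>75));m[:148]=0;m[:,:240]=0;m[:,325:]=0;m[200:]=0
r,b=rect(g,m,.084);print(m.sum(),r,b)
E
```

```text
1496 ((595.39453125, 8.898719787597656), (106.5647201538086, 107.8244400024414), 89.43244934082031) [[540.9572   -43.847   ]
 [648.7763   -44.915054]
 [649.83185   61.64444 ]
 [542.01276   62.712494]]
```

View pics/stand.png

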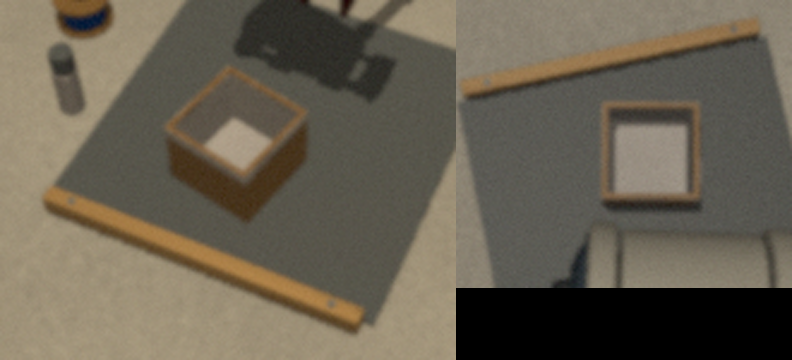

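The box stands square at centre (0.597, 0.009), yaw about 0° against the rail's 11.5°. Descending behind it, then I push along the mat's x with the two-finger line parallel to the rail.

Converted, 0.09 m / 0.5 = 0.18, 0.035 m / 0.5 = 0.07.

Call:
run_rows:
  rows:
    - [[0.02, 0.062, 0.06], 0]
    - [[0.04, 0.062, 0.12], 0]
    - [[0.07, 0.062, 0.18], 0]
    - [[0.094, 0.062, 0.18], 0]
    - [[0.094, 0.062, 0.18], 0]

```text
time_s: 6.28
position: [0.5013, -0.0107, 0.0357]
eef_rot: [[0.98, 0.198, 0.001], [0.198, -0.98, -0.0], [0.001, 0.0, -1.0]]
force: [-0.2, 0.3, 0.1]
gripper_width: 0.402
grip_force: 0.0
```

Call:
run_rows:
  rows:
    - [[0.024, 0, 0], 0]
    - [[0.048, 0, 0], 0]
    - [[0.068, 0, 0], 0]
    - [[0.084, 0, 0], 0]
    - [[0.1, 0, 0], 0]

```text
time_s: 6.9
position: [0.5497, -0.0011, 0.0347]
eef_rot: [[0.98, 0.198, -0.001], [0.198, -0.98, -0.0], [-0.001, 0.0, -1.0]]
force: [-2.7, -1.9, 1.4]
gripper_width: 0.396
grip_force: 1.3
```

Call:
run_rows:
  rows:
    - [[0.016, 0, 0], 0]
    - [[0.032, 0, 0], 0]
    - [[0.048, 0, 0], 0]
    - [[0.064, 0, 0], 0]
    - [[0.064, 0, 0], 0]

```text
time_s: 7.52
position: [0.5815, 0.0059, 0.0344]
eef_rot: [[0.98, 0.199, 0.001], [0.199, -0.98, 0.001], [0.001, -0.0, -1.0]]
force: [0.3, -0.0, 1.0]
gripper_width: 0.401
grip_force: 0.0
```

```bash
python3 - <<'E'
from h import *
from bench import manip, imaging, status
g=imaging.grab_frame("top");f=imaging.grab_frame("scene")
a=f['img'][150:300,130:320,::-1];b=g['img'][110:230,200:340,::-1]
cv2.imwrite('pics/push.png',np.hstack([cv2.resize(a,(456,360),interpolation=2),cv2.copyMakeBorder(cv2.resize(b,(336,288),interpolation=2),0,72,0,0,0)]))
E
```

```text
(no output)
```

View pics/push.png

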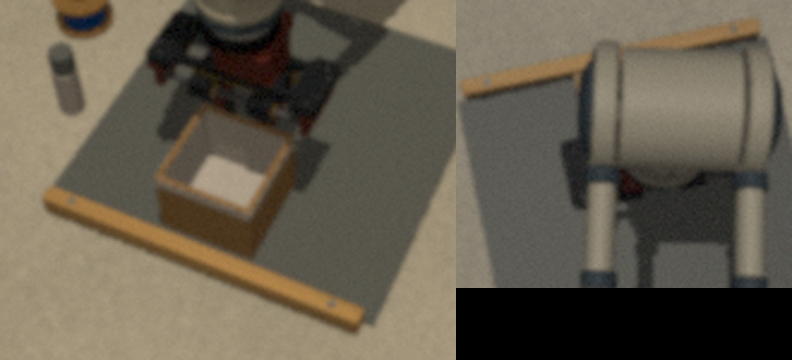

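The box is now aligned with the fingers and parallel to the rail, about 18 mm short. I close the gap slowly and watch the force.

Converted, 0.012 m / 0.5 = 0.024, 0.008 m / 0.5 = 0.016.

Call:
run_rows:
  rows:
    - [[0.008, 0, 0], 0]
    - [[0.016, 0, 0], 0]
    - [[0.024, 0, 0], 0]
    - [[0.024, 0, 0], 0]

```text
time_s: 8.12
position: [0.593, 0.0079, 0.0346]
eef_rot: [[0.98, 0.199, 0.001], [0.199, -0.98, 0.0], [0.001, -0.0, -1.0]]
force: [0.4, -0.6, -0.2]
gripper_width: 0.402
grip_force: 0.0
```

Call:
run_rows:
  rows:
    - [[0.004, 0, 0], 0]
    - [[0.008, 0, 0], 0]
    - [[0.008, 0, 0], 0]

```text
time_s: 8.5
position: [0.5966, 0.0086, 0.0347]
eef_rot: [[0.98, 0.198, 0.0], [0.198, -0.98, 0.0], [0.0, 0.0, -1.0]]
force: [-1.5, -0.3, -0.7]
gripper_width: 0.398
grip_force: 0.3
```

Call:
run_rows:
  rows:
    - [[0.002, 0, 0], 0]
    - [[0.004, 0, 0], 0]
    - [[0.004, 0, 0], 0]

```text
time_s: 8.88
position: [0.5978, 0.0087, 0.0348]
eef_rot: [[0.98, 0.198, -0.001], [0.198, -0.98, -0.001], [-0.002, 0.0, -1.0]]
force: [-5.5, -1.2, 2.3]
gripper_width: 0.4
grip_force: 2.6
```

Converted, 0.002 m / 0.5 = 0.004, 0.001 m / 0.5 = 0.002.

Call:
run_rows:
  rows:
    - [[0.002, 0, 0], 0]
    - [[0.004, 0, 0], 0]
    - [[0.004, 0, 0], 0]

```text
time_s: 9.25
position: [0.5978, 0.0084, 0.0348]
eef_rot: [[0.98, 0.198, -0.006], [0.198, -0.98, -0.002], [-0.006, 0.0, -1.0]]
force: [-14.6, -4.3, 6.7]
gripper_width: 0.4
grip_force: 7.4
```

Call:
run_rows:
  rows:
    - [[-0.02, 0, 0], 0]
    - [[-0.08, 0, 0], 0]
    - [[-0.16, 0, 0], 0]
    - [[-0.26, 0, 0], 0]
    - [[-0.26, 0, -0.2], 0]

```text
time_s: 9.88
position: [0.4589, -0.0154, 0.081]
eef_rot: [[0.98, 0.198, -0.032], [0.198, -0.98, 0.004], [-0.03, -0.01, -0.999]]
force: [2.1, -0.4, 0.0]
gripper_width: 0.4
grip_force: 0.0
```

Call:
run_rows:
  rows:
    - [[-0.08, 0, -0.08], 0]
    - [[-0.12, 0, -0.16], 0]
    - [[-0.12, 0, -0.16], 0]

```text
time_s: 10.25
position: [0.4152, -0.0287, 0.1815]
eef_rot: [[0.98, 0.198, 0.01], [0.198, -0.98, -0.001], [0.009, 0.003, -1.0]]
force: [0.4, -0.6, 0.3]
gripper_width: 0.403
grip_force: 0.0
```

```bash
python3 - <<'E'
from h import *
from bench import manip, imaging, status
o=status.get_obs();print(o['position'])
g=imaging.grab_frame("top");f=imaging.grab_frame("scene");np.savez('s3.npz',**f);np.savez('t3.npz',**g)
a=f['img'][170:300,130:320,::-1];b=g['img'][110:200,200:340,::-1]
cv2.imwrite('pics/end.png',np.hstack([cv2.resize(a,(438,300),interpolation=2),cv2.copyMakeBorder(cv2.resize(b,(350,225),interpolation=2),0,75,0,0,0)]))
E
```

```text
[ 0.4152155  -0.02867562  0.18153282]
```

View pics/end.png

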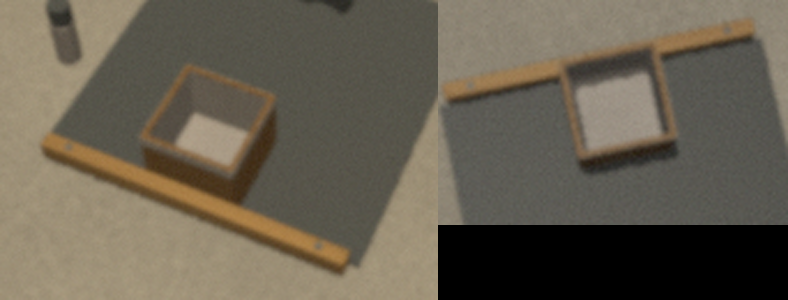

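It looks flush and upright in both views. I check the yaw and gap numerically.

```bash
python3 - <<'E'
from h import *
g=dict(np.load('t3.npz'));h=cv2.cvtColor(g['img'],cv2.COLOR_RGB2HSV)
# rail far edge before/after, and box rim side points
m=(h[...,1]>75)|(h[...,2]>105);m[:120]=0;m[182:]=0;m[:,:235]=0;m[:,302:]=0
n=np.array([.98,.199]);n/=np.linalg.norm(n);v=np.array([-n[1],n[0]])
from numpy import *
P=cast(g,biggest(m).reshape(-1,2),.084)[:,:2]
u=P@n;w=P@v
lo=percentile(u,1);wc=.5*(percentile(w,1)+percentile(w,99))
# near edge fit: lowest contour row per column
cs=range(253,268);e=[(c,nonzero(m[:,c])[0].max()) for c in range(249,268)]
E=cast(g,e,.084)[:,:2]*1000;k=polyfit(E[:,1],E[:,0],1);print('near edge yaw deg',degrees(arctan(-k[0])),'u',(E@n).round(0))
r=(h[...,1]>75);r[:115]=0;r[152:]=0;r[:,:207]=0;r[:,322:]=0
for nm,rng in(('railnear',list(range(207,232))+list(range(302,320))),):
    e=[(c,nonzero(r[:,c])[0].max()) for c in rng if r[:,c].any()];Q=cast(g,e,.028)[:,:2]*1000;k=polyfit(Q[:,1],Q[:,0],1);print('rail yaw',degrees(arctan(-k[0])))
for nm,rng in (('boxtop',range(249,284)),):
    e=[(c,nonzero(r[:,c])[0].min()) for c in rng if r[:,c].any()];Q=cast(g,e,.084)[:,:2]*1000;k=polyfit(Q[:,1],Q[:,0],1);print('far rim yaw',degrees(arctan(-k[0])),'u',(Q@n).round(0))
E
```

```text
near edge yaw deg -57.877804539327144 u [677. 664. 653. 640. 630. 617. 604. 601. 593. 590. 590. 589. 591. 591.
 590. 590. 589. 591. 591.]
rail yaw 11.742492029151004
far rim yaw 11.64822306105269 u [702. 701. 701. 700. 702. 702. 701. 701. 700. 702. 702. 701. 700. 702.
 702. 701. 701. 700. 702. 702. 701. 701. 700. 702. 702. 701. 701. 700.
 702. 702. 701. 701. 703. 702. 701.]
```

```bash
python3 -c "
from bench import manip, imaging, status
print(manip.sign_off())"
```

```text
the job is handed in; nothing more can be done
None
```

I tipped the box up onto its bottom and pushed it flush against the rail. Its far side measures within about 0.1° of the rail and 1–2 mm of its face. I handed the job in with the arm clear of everything, a little after 10 s on the clock.

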